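# Test two switchgear parts in a sprung slide jig

## Task

Set the black contactor and the white relay gently into the nests of the test jig's slide that match their shapes. With both seated, push the orange plate so that the slide goes all the way in to its stop, hold it there for about a second, then let it spring all the way back out, with both parts still in their nests. Leave everything else on the bench where it is.

Things in the scene. Friction and masses are not known exactly. Their poses are not given: they have to be found in the camera images.
- jig: test jig fixed to the bench, dark steel base 16 mm thick, x -105 to 165 mm, y -105 to 105 mm. Origin at bench level; x = the way its slide is pushed, y left of that, z up. A grey probe head 105 mm tall, 190 mm wide stands across the far end (x 115 to 160, thin brass probes out to 103). The aluminium slide with two nests (block x -40 to 40, y -85 to 85 at rest) and an orange push plate runs on it.
- slide (a joint): travel of the jig's slide in m along the jig's +x, level: 0 = out (at rest, held out by its spring), 0.050 = fully in at its stop. The spring pushes back with 4 N at the start of the stroke and 10.5 N at the stop; a dashpot adds 2 N at 50 mm/s. Let go, it returns by itself, slowed by the dashpot, in under half a second.
- push_face (a point): centre of the near face of the orange upright push plate on the slide, 66 mm above the bench, moving with the slide; x axis = direction to push. Plate 70 mm wide (y), 10 mm thick, from 22 to 86 mm above the bench. At rest 85 mm before the jig's origin. Behind it 35 mm free space to the nest block, bridged by a tongue only 34 mm above the bench.
- nest_contactor (a point): centre of the floor of the contactor's nest: rectangular pocket in the slide, 48 mm along the point's x (the push direction) by 60 mm along y, 12 mm deep with a small chamfer; floor 35 mm, rim 47 mm above the bench. 40 mm to the left (+y) of the slide's middle; moves with the slide.
- nest_relay (a point): centre of the floor of the relay's nest: rectangular pocket in the slide, 28 mm along the point's x (the push direction) by 74 mm along y, 12 mm deep with a small chamfer; floor 35 mm, rim 47 mm above the bench. 40 mm to the right (-y) of the slide's middle; moves with the slide.
- contactor: black contactor with a yellow patch on top, 44 mm along its x, 56 mm along its y, 60 mm tall (full footprint up to 44 mm, then a step 44 x 36 mm), about 0.28 kg; origin at the centre of its underside, z up. Stands upright on the bench; can be gripped across x. In its nest its x lies along the nest's x, either way round.
- relay: slim white relay with a blue band, 24 mm along its x, 70 mm along its y, 64 mm tall (full footprint up to 46 mm, then a step 24 x 46 mm), about 0.16 kg; origin at the centre of its underside, z up. Stands upright on the bench; can be gripped across x. In its nest its x lies along the nest's x, either way round.
- starter: bigger grey motor starter with a red button on top, 62 x 80 x 75 mm, origin at the centre of its underside; fits neither nest; a bystander
- lamp_red: red indicator lamp standing upright on the bench: black body, steel collar 36 mm across, coloured dome, 45 mm tall; origin at the centre of its underside; a bystander
- lamp_green: green indicator lamp standing upright on the bench: black body, steel collar 36 mm across, coloured dome, 45 mm tall; origin at the centre of its underside; a bystander
- lamp_yellow: yellow indicator lamp standing upright on the bench: black body, steel collar 36 mm across, coloured dome, 45 mm tall; origin at the centre of its underside; a bystander
- driver: screwdriver lying on the bench to the right; a bystander
- bin: loose open yellow bin, 130 x 100 x 55 mm, on the left of the bench; origin at the centre of its underside; a bystander
There are look-alikes about, which are no part of the job. What is shaped like the contactor but blue is not meant. Of the things that look like the relay, take the one that is farthest to the robot's left at the start.

How it is judged (in metres and radians):
On the way, in this order (a step that is already met when the one before it is completed fails the run):
1. both parts seated in their matching nests with the slide out (horizontal distance between contactor and nest_contactor below 0.005 m and z of contactor in the frame of nest_contactor below 0.004 m and angle between each of contactor, relay's own z axis and vertical below 0.08 rad and angle between the x axis of contactor and the x axis of nest_contactor, either way round below 0.15 rad and horizontal distance between relay and nest_relay below 0.005 m and z of relay in the frame of nest_relay below 0.004 m and angle between the x axis of relay and the x axis of nest_relay, either way round below 0.15 rad and value of joint slide below 0.006 m), for 0.2 s.
2. slide pushed fully in (within 4 mm of its stop) and held 0.5 s, both parts still seated (horizontal distance between contactor and nest_contactor below 0.005 m and z of contactor in the frame of nest_contactor below 0.004 m and angle between each of contactor, relay's own z axis and vertical below 0.08 rad and angle between the x axis of contactor and the x axis of nest_contactor, either way round below 0.15 rad and horizontal distance between relay and nest_relay below 0.005 m and z of relay in the frame of nest_relay below 0.004 m and angle between the x axis of relay and the x axis of nest_relay, either way round below 0.15 rad and value of joint slide above 0.046 m), for 0.5 s.
At the end, for the whole second after the job is handed in: The contactor and the relay each rest in their own nest (within 5 mm of its centre, underside within 4 mm of its floor, upright within 0.08 rad, lined up within 0.15 rad either way round), at rest, and the slide is back out within 4 mm of its rest position (horizontal distance between contactor and nest_contactor below 0.005 m and z of contactor in the frame of nest_contactor below 0.004 m and angle between each of contactor, relay's own z axis and vertical below 0.08 rad and angle between the x axis of contactor and the x axis of nest_contactor, either way round below 0.15 rad and horizontal distance between relay and nest_relay below 0.005 m and z of relay in the frame of nest_relay below 0.004 m and angle between the x axis of relay and the x axis of nest_relay, either way round below 0.15 rad and value of joint slide below 0.004 m and linear speed of each of contactor, relay below 0.02 m/s); the robot touches nothing.
It fails at once if a bystander was moved more than 25 mm (distance of any of starter, lamp_red, lamp_green, lamp_yellow, driver, bin from where it was at the start of the episode above 0.025 m).
It fails at once if a part was dropped or thrown into its nest (faster than 0.6 m/s within 60 mm of the nest) ((distance between contactor and nest_contactor below 0.06 m and linear speed of contactor above 0.6 m/s) or (distance between relay and nest_relay below 0.06 m and linear speed of relay above 0.6 m/s)).
It also fails if it takes over 72 s, if anything falls off the work surface, if the arm or the gripper's body presses on something with over 40 N, if the wrist force passes 120 N, or if a joint passes its speed limit or range.

## Robot

A 7-joint arm with a two-finger parallel gripper is mounted at the origin on the work surface. World frame = base frame: x ahead of the robot, y to its left, z up, the work surface at z = 0. Lengths are in mm, angles in rad, forces in N, time in s.
With the tool pointing down it reaches from about 425 to 875 mm from the base axis. Payload 9.9 kg.
Tool frame: the origin (TCP) lies at the very end of the fingers, on their centre line; the grasp point (between the pads) lies 19 mm behind it; z points along the fingers, y is the line along which they close (so a half turn about z gives the same grasp; the last joint's range is limited). The gripper opens to 85 mm and grips with 20 to 120 N. Pads are 22 mm wide; open, the fingers measure 114 mm over their backs; the gripper's body (76 mm by 85 mm) begins 54 mm behind the grasp point. The pads swing forward as they close: fully open they stand 13 mm farther back than shut.
Start: joints at [-1.264, 0.576, 0.025, 1.437, -0.015, 1.129, -0.057], TCP at [257.12, 624.114, 231.289] pointing down, gripper open.
Joint ranges: [-2.76, 2.76], [-0.34, 2.15], [-1.52, 1.57], [0.19, 2.46], [-1.09, 4.23], [0.17, 1.99], [-2.82, 2.82]. Speed limits (rad/s): [2.22, 2.22, 3.01, 3.01, 3.14, 3.14, 3.14].

## Interface

Orientations are given as a unit quaternion [w, x, y, z].
In Python, from station import get_obs, camera, order gives the robot as it stands.
- The arm moves only by the tool send_rows, never from a script. Its arguments are lists of equal length, an entry for each row: "translation": the shift along the tool's x, y, z in cm, a list of three; "roll": the turn about the tool's z in rad; "fingers": the opening, from 0 (shut) to 1 (fully open). A call has 1 to 5 rows; each row is the pose to reach, as a shift and turn from the pose commanded when the call began, along the tool's axes at that moment; what a row does not reach only later rows make up. A row lasts 1/10 s, in which the tool goes at most 50 mm and 8.59 degrees, less where a joint would pass 70% of its speed; a pose out of reach is approached as far as the arm can. A call with a gripper value outside its range is refused whole. The fingers move at their own pace and stop on an object; "newtons" is the grip in N (left out, the last holds). Time passes only in rows, so rows that repeat a pose let the fingers close. It gives the time, the measured TCP pose, the force, the opening and the grip force at its end, in the units of the state.
- get_obs(): the state, without advancing time (a new reading comes with each control period).
- camera(name): name is "side" or "top" or "wrist"; returns a dict with "img" (384x512x3 uint8, red, green, blue), "z_map" (384x512 float32, mm along the optical axis (not along the pixel's ray), 0 where there is no reading), "fovy" (degrees; the focal length in pixels is half the picture's height over the tangent of half this angle, whatever the lens; pixels are square), "cx", "cy" (the principal point, pixels), "cam_to_world" (4x4, takes a point from camera to world coordinates). Camera axes: x right, y down, z forward; pixel columns grow to the right and rows downward; lengths in mm; the calibration is good to about 2 mm. A picture is of the moment at which its call begins.
- order.job_done(): hands the job in; it is judged then, once.
The state is a dict: "time": time; "qpos": joint angles; "qd": joint speeds; "tau": joint torques, N m; "position": TCP position; "ee_rot": TCP orientation; "ft_force": force on the tool from outside, world axes, zero at the start; "torque": the same for the moment, N m; "gripper_width": finger opening in mm; "grasp_force": force on a finger pad.
Only numpy, scipy, OpenCV 4.12 (cv2) and the standard library are available. Lean on these libraries where they do the work, as an engineer would, in place of code of your own. Each camera call takes 0.05 s, during which the arm holds its last target. There are 200 camera calls.

## Working session

There is one attempt and no reset: what is moved stays moved. The work goes in short steps, Python scripts to look and compute and a tool call to move; the robot and the scene stay as the last step left them, time stands still between calls to the robot, and variables do not carry over. Pictures are saved under pics/ and viewed, at most 10 in all, crops included, and the job is handed in when it is done.

Besides the shell and the picture viewer there is one more tool, called after ">>>" as name(argument=value, ...), one argument or row to a line, values as JSON. send_rows: Moves the arm, as the interface text tells. Its arguments: {"type":"object","properties":{"translation":{"type":"array","items":{"type":"array","items":{"type":"number"}}},"roll":{"type":"array","items":{"type":"number"}},"fingers":{"type":"array","items":{"type":"number"}},"newtons":{"type":"number"}},"required":["translation","roll","fingers"]}

```bash
mkdir -p pics; ls; cat > h.py <<'E'
import numpy as np, cv2, json
from station import get_obs, camera, order
def snap(n,f=None):
    c=camera(n)
    if f: cv2.imwrite('pics/'+f,c['img'][:,:,::-1])
    return c
def foc(c): return c['img'].shape[0]/2/np.tan(np.radians(c['fovy'])/2)
def pts(c):
    z=c['z_map'];v,u=np.mgrid[:z.shape[0],:z.shape[1]];f=foc(c)
    P=np.stack([(u-c['cx'])/f*z,(v-c['cy'])/f*z,z,np.ones_like(z)],-1)
    return (P@np.array(c['cam_to_world']).T)[...,:3]
def ray(c,u,v,h):
    T=np.array(c['cam_to_world']);d=T[:3,:3]@np.array([(u-c['cx'])/foc(c),(v-c['cy'])/foc(c),1]);o=T[:3,3]
    return o+d*(h-o[2])/d[2]
E
python3 - <<'E'
from h import *
o=get_obs();print({k:np.round(v,3).tolist() for k,v in o.items()})
ims=[]
for n in('top','side','wrist'):
    c=snap(n,n+'0.png');np.savez(n+'0.npz',**c);print(n,c['fovy'],c['cx'],c['cy'],np.round(c['cam_to_world'],3).tolist())
E
```

```text
pics
{'time': 0.0, 'qpos': [-1.264, 0.576, 0.025, 1.438, -0.015, 1.129, -0.056], 'qd': [-0.002, -0.0, -0.001, 0.0, -0.0, 0.0, 0.001], 'tau': [0.001, -76.575, 2.25, -28.596, 0.015, 0.013, 0.0], 'position': [256.943, 623.701, 230.474], 'ee_rot': [-0.0, 0.194, 0.981, -0.001], 'ft_force': [-0.392, 1.307, -0.131], 'torque': [0.018, -0.008, 0.024], 'grasp_force': 0.0, 'gripper_width': 85.434}
top 53.36635515247203 258.9100561827265 191.8042523416221 [[0.022, -0.997, 0.078, 454.827], [-1.0, -0.021, 0.022, -29.769], [-0.02, -0.078, -0.997, 1116.263], [0.0, 0.0, 0.0, 1.0]]
side 43.94441108129649 248.53475576359898 188.08618508524722 [[0.989, -0.101, 0.104, 350.752], [-0.143, -0.572, 0.808, -1232.688], [-0.022, -0.814, -0.58, 962.255], [0.0, 0.0, 0.0, 1.0]]
wrist 70.1947907866036 253.36399079566988 188.81171926613362 [[0.381, 0.878, 0.289, 181.987], [0.924, -0.362, -0.12, 654.271], [-0.001, 0.313, -0.95, 373.838], [0.0, 0.0, 0.0, 1.0]]
```

View pics/top0.png

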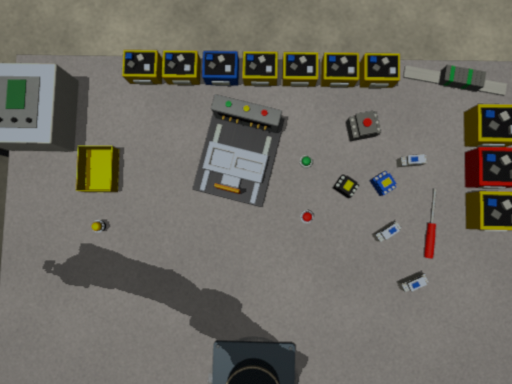

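View pics/side0.png

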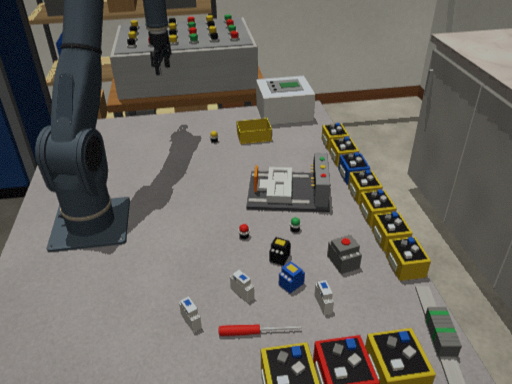

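Top view: black contactor at (346,186), with the blue look-alike at (384,183). There are three white relay-like parts at (412,160), (388,232) and (414,283). The jig's orange plate is at (228,188) and its head at (247,110). The side view shows the same layout. The relay at top (388,232) has the smallest column, so it looks farthest to the left (+y). I'll confirm that with numbers.

```bash
cat >> h.py <<'E'
def rect(P,m,h0,h1):
    k=m&(P[...,2]>h0)&(P[...,2]<h1); q=P[k]
    return q
def boxfit(q):
    (c,s,a)=cv2.minAreaRect(q[:,:2].astype(np.float32)); return np.round(c,1),np.round(s,1),round(a,2),round(float(np.median(q[:,2])),1),len(q)
E
python3 - <<'E'
from h import *
def load(n): return dict(np.load(n+'0.npz'))
W={}
for n,B in(('top',{'contactor':(346,186),'blue':(384,183),'relA':(412,160),'relB':(388,232),'relC':(414,283),'starter':(365,125)}),
  ('side',{'contactor':(280,250),'blue':(291,277),'relA':(324,296),'relB':(242,284),'relC':(190,313),'starter':(344,254)})):
    c=load(n);P=pts(c)
    for k,(u,v) in B.items():
        w=np.zeros(P.shape[:2],bool);w[v-24:v+24,u-24:u+24]=1
        m=(w&(P[...,2]>12)&(P[...,2]<90)).astype(np.uint8)
        nn,L=cv2.connectedComponents(m); 
        q=P[L==L[v,u]] if L[v,u] else P[m>0]
        top=q[:,2].max();print(n,k,'whole',boxfit(q)[:3],'maxz',round(np.percentile(q[:,2],97),1),'top',boxfit(q[q[:,2]>top-9]))
c=load('top');P=pts(c);print('bench z',np.median(P[240:330,320:380,2]))
hsv=cv2.cvtColor(c['img'],cv2.COLOR_RGB2HSV)
m=cv2.inRange(hsv,(8,150,100),(20,255,255))[160:210,200:270];v,u=np.nonzero(m);q=P[v+160,u+200];print('orange',boxfit(q[q[:,2]>70]))
J=P[90:210,185:290].reshape(-1,3)
for a,b in((10,22),(41,52),(95,115)):
    print(a,b,boxfit(J[(J[:,2]>a)&(J[:,2]<b)]))
s=load('side');
t=cv2.resize(c['img'][130:300,310:450],None,fx=3.5,fy=3.5,interpolation=cv2.INTER_CUBIC);cv2.imwrite('pics/crop1.png',t[:,:,::-1])
t=cv2.resize(c['img'][85:215,185:295],None,fx=4.5,fy=4.5,interpolation=cv2.INTER_CUBIC);cv2.imwrite('pics/crop2.png',t[:,:,::-1])
E
```

```text
top contactor whole (array([ 562.8, -251.5]), array([56.3, 45.2]), 56.39) maxz 62.1 top (array([ 562.7, -251.5]), array([36.3, 45. ]), 57.35, 59.1, 212)
top blue whole (array([ 572.8, -356.4]), array([55.9, 45.3]), 33.24) maxz 62.5 top (array([ 572.9, -356.6]), array([36. , 44.9]), 32.85, 59.1, 199)
top relA whole (array([ 638.4, -437.5]), array([24. , 70.6]), 4.59) maxz 66.4 top (array([ 638.5, -438.1]), array([23.5, 46.6]), 5.52, 63.0, 145)
top relB whole (array([ 437.7, -365.9]), array([25. , 70.6]), 34.1) maxz 66.0 top (array([ 437.5, -365.9]), array([24.4, 46. ]), 36.85, 63.2, 145)
top relC whole (array([ 299.4, -436.9]), array([25.4, 70.8]), 25.12) maxz 65.8 top (array([ 299.3, -436.9]), array([24.5, 46.8]), 23.77, 62.9, 165)
top starter whole (array([ 735.6, -298.7]), array([63.6, 81.9]), 11.96) maxz 80.2 top (array([ 735.3, -298.7]), array([61.6, 49.5]), 12.04, 76.1, 226)
side contactor whole (array([ 559.8, -256. ]), array([57.4, 44.3]), 56.59) maxz 62.8 top (array([ 560.8, -254. ]), array([39.4, 44.4]), 52.27, 60.6, 139)
side blue whole (array([ 571.1, -359.9]), array([59.4
[... 306 characters left out ...]
36.06) maxz 66.9 top (array([ 435.6, -370. ]), array([25.9, 48.2]), 33.19, 64.7, 138)
side relC whole (array([ 298.2, -442.3]), array([24.8, 71.5]), 24.59) maxz 66.9 top (array([ 297.4, -440.1]), array([24.5, 52. ]), 23.48, 64.4, 155)
side starter whole (array([ 732.8, -301.3]), array([65.8, 84.2]), 12.85) maxz 80.8 top (array([ 732.6, -302.8]), array([61.5, 49.2]), 13.73, 77.9, 130)
bench z -1.060140659010699
orange (array([545.7,  82.6]), array([66.6,  9.1]), 76.15, 84.9, 42)
10 22 (array([653.2,  58.4]), array([210. , 269.4]), 76.83, 15.5, 3376)
41 52 (array([652.3,  51.6]), array([189.7, 233.4]), 80.06, 46.1, 1134)
95 115 (array([756.4,  34.2]), array([189.8,  48.9]), 76.88, 103.9, 1203)
```

View pics/crop1.png

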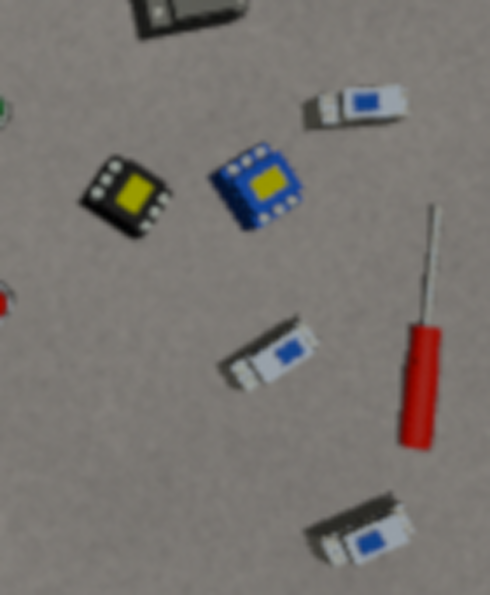

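Relay look-alikes, top-view pixels and y: A (412,160) y=-437, B (388,232) y=-366, C (414,283) y=-437. B is the farthest left, and the crop confirms it. The contactor is the black one at (346,186); the blue one at (384,183) is the look-alike. The heights (60 and 64 mm) and sizes fit the text. Next I'll plan a move above the jig.

```bash
cat > plan.py <<'E'
import sys
from h import *
def yaw_of(o):
    w,x,y,z=o['ee_rot']; return np.arctan2(1-2*(x*x+z*z),2*(x*y-w*z))
def plan(target,yaw,n,per=5,start=None):
    """n calls; prints the final row of each call (cm, rad), rows go linearly"""
    o=get_obs()
    p,t=(np.array(o['position']),yaw_of(o)) if start is None else start
    d=(np.array(target)-p)/n; dt=((yaw-t+np.pi)%(2*np.pi)-np.pi)/n
    print('at',np.round(p,1),round(np.degrees(t),2),'per row mm',np.linalg.norm(d)/per,'rad',dt/per)
    for i in range(n):
        ax=np.array([[-np.sin(t),np.cos(t),0],[np.cos(t),np.sin(t),0],[0,0,-1]])
        s=np.round(ax@d/10/per,2); r=round(-dt/per,3)
        print('call',i+1,'rows:',[[round(float(x),2) for x in s*k] for k in range(1,per+1)],'roll',[round(float(r*k),3) for k in range(1,per+1)])
        p=p+d;t+=dt
    return p,t
E
python3 -c "
from plan import *
plan((600,60,260),np.radians(-13.2),3)"
```

```text
at [257.  623.8 230.6] 67.61 per row mm 44.040072487877715 rad -0.09402972841152876
call 1 rows: [[-3.55, -2.6, -0.2], [-7.1, -5.2, -0.4], [-10.65, -7.8, -0.6], [-14.2, -10.4, -0.8], [-17.75, -13.0, -1.0]] roll [0.094, 0.188, 0.282, 0.376, 0.47]
call 2 rows: [[-4.34, -0.72, -0.2], [-8.68, -1.44, -0.4], [-13.02, -2.16, -0.6], [-17.36, -2.88, -0.8], [-21.7, -3.6, -1.0]] roll [0.094, 0.188, 0.282, 0.376, 0.47]
call 3 rows: [[-4.19, 1.33, -0.2], [-8.38, 2.66, -0.4], [-12.57, 3.99, -0.6], [-16.76, 5.32, -0.8], [-20.95, 6.65, -1.0]] roll [0.094, 0.188, 0.282, 0.376, 0.47]
```

>>> send_rows(
  translation=[
    [-3.55,-2.6,-0.2],
    [-7.1,-5.2,-0.4],
    [-10.65,-7.8,-0.6],
    [-14.2,-10.4,-0.8],
    [-17.75,-13.0,-1.0],
  ],
  roll=[0.094,0.188,0.282,0.376,0.47],
  fingers=[1,1,1,1,1],
)

```text
time: 0.65
position: [372.3, 434.6, 241.3]
ee_rot: [-0.0, 0.419, 0.908, -0.0]
ft_force: [0.6, -0.2, -0.8]
gripper_width: 85.6
grasp_force: 0.0
```

>>> send_rows(
  translation=[
    [-4.34,-0.72,-0.2],
    [-8.68,-1.44,-0.4],
    [-13.02,-2.16,-0.6],
    [-17.36,-2.88,-0.8],
    [-21.7,-3.6,-1.0],
  ],
  roll=[0.094,0.188,0.282,0.376,0.47],
  fingers=[1,1,1,1,1],
)

```text
time: 1.15
position: [486.4, 246.6, 251.4]
ee_rot: [-0.0, 0.619, 0.786, -0.0]
ft_force: [1.2, 0.2, 0.3]
gripper_width: 85.3
grasp_force: 0.0
```

>>> send_rows(
  translation=[
    [-4.19,1.33,-0.2],
    [-8.38,2.66,-0.4],
    [-12.57,3.99,-0.6],
    [-16.76,5.32,-0.8],
    [-20.95,6.65,-1.0],
  ],
  roll=[0.094,0.188,0.282,0.376,0.47],
  fingers=[1,1,1,1,1],
)

```text
time: 1.65
position: [600.8, 59.1, 261.3]
ee_rot: [-0.0, 0.785, 0.62, -0.0]
ft_force: [1.2, -0.1, 0.6]
gripper_width: 85.7
grasp_force: 0.0
```

>>> send_rows(
  translation=[
    [0,0,0],
    [0,0,0],
  ],
  roll=[0,0],
  fingers=[1,1],
)

```text
time: 1.85
position: [600.3, 59.5, 260.9]
ee_rot: [-0.0, 0.784, 0.621, -0.0]
ft_force: [-0.1, 0.1, -0.3]
gripper_width: 85.5
grasp_force: 0.0
```

```bash
python3 - <<'E'
from h import *
c=snap('wrist','w1.png');np.savez('w1.npz',**c);P=pts(c);z=P[...,2]
for n in('top','side'):
    q=dict(np.load(n+'0.npz'));
print('bench',np.median(z[(z<8)&(z>-8)]))
th=np.radians(-13.17);R=np.array([[np.cos(th),np.sin(th)],[-np.sin(th),np.cos(th)]])
L=(P[...,:2]-np.array([624,65.2]))@R.T
def pocket(cx,cy,hx,hy,P=P,L=L):
    # floor pixels -> box
    m=(abs(L[...,0]-cx)<hx+8)&(abs(L[...,1]-cy)<hy+8)&(P[...,2]>28)&(P[...,2]<40)
    if m.sum()<30:return None
    n,lab,st,_=cv2.connectedComponentsWithStats(m.astype(np.uint8));k=1+st[1:,4].argmax();return boxfit(P[lab==k])
print('nestC',pocket(0,40,24,30),'nestR',pocket(0,-40,14,37))
rim=(abs(L[...,0])<46)&(abs(L[...,1])<92)&(z>43)&(z<52);print('block',boxfit(P[rim]))
t=dict(np.load('top0.npz'));Pt=pts(t);Lt=(Pt[...,:2]-np.array([624,65.2]))@R.T
print('top nestC',pocket(0,40,24,30,Pt,Lt),'nestR',pocket(0,-40,14,37,Pt,Lt))
print('expect',624-40*np.sin(th),65.2+40*np.cos(th),624+40*np.sin(th),65.2-40*np.cos(th))
E
```

```text
bench 0.5240126383739607
nestC (array([631.5, 103.8]), array([59.2, 48.2]), 76.76, 35.6, 1716) nestR (array([613.6,  25.3]), array([72.7, 27.6]), 77.03, 35.5, 1009)
block (array([622.5,  65.1]), array([169.1,  80.1]), 76.87, 47.4, 4994)
top nestC (array([634.3, 104.8]), array([59.8, 47.9]), 76.9, 34.1, 341) nestR (array([616.2,  26.3]), array([73.4, 27.5]), 76.29, 34.0, 249)
expect 633.1136429644245 104.14793334590419 614.8863570355755 26.252066654095813
```

View pics/w1.png

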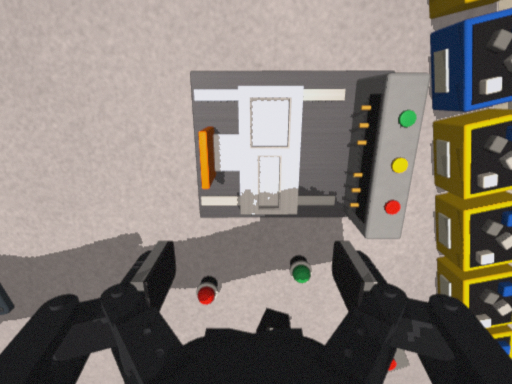

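The wrist view shows the jig with its pockets at (270,122) and (269,180) and the plate at (206,157). Pocket heights of 35.6/47.4 mm and the pocket sizes match the text. I'll look at the parts with the wrist camera at matching yaw, so any calibration offset cancels. Contactor first.

```bash
python3 -c "
from plan import *
plan((545,-277,240),np.radians(-33.4),2)"
```

```text
at [599.9  61.1 260.8] -13.14 per row mm 34.312409444612115 rad -0.03535817623466597
call 1 rows: [[-3.42, 0.23, 0.21], [-6.84, 0.46, 0.42], [-10.26, 0.69, 0.63], [-13.68, 0.92, 0.84], [-17.1, 1.15, 1.05]] roll [0.035, 0.07, 0.105, 0.14, 0.175]
call 2 rows: [[-3.32, 0.83, 0.21], [-6.64, 1.66, 0.42], [-9.96, 2.49, 0.63], [-13.28, 3.32, 0.84], [-16.6, 4.15, 1.05]] roll [0.035, 0.07, 0.105, 0.14, 0.175]
```

>>> send_rows(
  translation=[
    [-3.42,0.23,0.21],
    [-6.84,0.46,0.42],
    [-10.26,0.69,0.63],
    [-13.68,0.92,0.84],
    [-17.1,1.15,1.05],
  ],
  roll=[0.035,0.07,0.105,0.14,0.175],
  fingers=[1,1,1,1,1],
)

```text
time: 2.4
position: [572.0, -107.5, 250.6]
ee_rot: [-0.001, 0.834, 0.551, 0.0]
ft_force: [0.2, 0.1, 0.4]
gripper_width: 85.2
grasp_force: 0.0
```

>>> send_rows(
  translation=[
    [-3.32,0.83,0.21],
    [-6.64,1.66,0.42],
    [-9.96,2.49,0.63],
    [-13.28,3.32,0.84],
    [-16.6,4.15,1.05],
  ],
  roll=[0.035,0.07,0.105,0.14,0.175],
  fingers=[1,1,1,1,1],
)

```text
time: 2.9
position: [545.5, -276.5, 240.1]
ee_rot: [-0.001, 0.879, 0.476, 0.0]
ft_force: [0.3, -0.2, -0.5]
gripper_width: 85.7
grasp_force: 0.0
```

>>> send_rows(
  translation=[
    [0,0,0],
    [0,0,0],
    [0,0,0],
  ],
  roll=[0,0,0],
  fingers=[1,1,1],
)

```text
time: 3.2
position: [546.0, -275.1, 240.1]
ee_rot: [-0.001, 0.879, 0.477, 0.0]
ft_force: [1.3, -0.1, -0.3]
gripper_width: 85.2
grasp_force: 0.0
```

```bash
python3 - <<'E'
from h import *
from plan import yaw_of
for k in range(3):
    o=get_obs();print(np.round(o['position'],1),np.degrees(yaw_of(o)))
    c=snap('wrist','w2.png')
    P=pts(c)
    m=(np.hypot(P[...,0]-562,P[...,1]+252)<45)&(P[...,2]>10)&(P[...,2]<80)
    n,lab,st,_=cv2.connectedComponentsWithStats(m.astype(np.uint8));q=P[lab==1+st[1:,4].argmax()]
    print(boxfit(q),'top',boxfit(q[q[:,2]>54]),'low step',boxfit(q[(q[:,2]>38)&(q[:,2]<50)]))
E
```

```text
[ 546.  -275.1  240.1] -33.03792187072337
(array([ 561.3, -250.8]), array([55.2, 43.7]), 57.5, 60.2, 1695) top (array([ 561.2, -251. ]), array([34.6, 43.9]), 57.01, 60.8, 1107) low step (array([ 561.4, -251. ]), array([55. , 43.2]), 57.45, 45.0, 494)
[ 546.  -275.1  240.2] -33.03088084858545
(array([ 561.4, -250.8]), array([54.9, 44. ]), 56.79, 60.2, 1698) top (array([ 561.4, -250.9]), array([35.1, 44. ]), 56.79, 60.8, 1110) low step (array([ 561.1, -250.8]), array([54.6, 42.7]), 56.79, 45.0, 492)
[ 546.  -275.4  240.3] -33.04578356427987
(array([ 561.3, -251. ]), array([55.3, 44. ]), 56.66, 60.1, 1701) top (array([ 561.3, -251. ]), array([35.6, 43.9]), 57.15, 60.7, 1143) low step (array([ 561.1, -251.2]), array([54.7, 42.7]), 56.9, 45.0, 492)
```

```bash
python3 -c "
from plan import *
s=plan((561.3,-250.9,110),np.radians(-33.05),1)
plan((561.3,-250.9,24),np.radians(-33.05),1,start=s)"
```

```text
at [ 545.8 -275.8  240.3] -33.07 per row mm 26.712389700892107 rad 8.498383250126196e-05
call 1 rows: [[0.59, -0.01, 2.61], [1.18, -0.02, 5.22], [1.77, -0.03, 7.83], [2.36, -0.04, 10.44], [2.95, -0.05, 13.05]] roll [-0.0, -0.0, -0.0, -0.0, -0.0]
at [ 561.3 -250.9  110. ] -33.05 per row mm 17.2 rad 0.0
call 1 rows: [[0.0, 0.0, 1.72], [0.0, 0.0, 3.44], [0.0, 0.0, 5.16], [0.0, 0.0, 6.88], [0.0, 0.0, 8.6]] roll [-0.0, -0.0, -0.0, -0.0, -0.0]
```

>>> send_rows(
  translation=[
    [0.59,0,2.61],
    [1.18,0,5.22],
    [1.77,0,7.83],
    [2.36,0,10.44],
    [2.95,0,13.05],
  ],
  roll=[0,0,0,0,0],
  fingers=[1,1,1,1,1],
)

```text
time: 3.85
position: [561.9, -251.5, 108.9]
ee_rot: [0.0, 0.879, 0.476, 0.0]
ft_force: [-0.9, 0.0, 0.1]
gripper_width: 85.4
grasp_force: 0.0
```

>>> send_rows(
  translation=[
    [0,0,0],
    [0,0,2.15],
    [0,0,4.3],
    [0,0,6.5],
    [0,0,8.6],
  ],
  roll=[0,0,0,0,0],
  fingers=[1,1,1,1,1],
)

```text
time: 4.35
position: [562.2, -252.9, 24.6]
ee_rot: [0.001, 0.88, 0.476, 0.001]
ft_force: [0.6, 0.1, -0.6]
gripper_width: 85.1
grasp_force: 0.0
```

>>> send_rows(
  translation=[
    [0,0,0],
    [0,0,0],
    [0,0,0],
    [0,0,0],
    [0,0,0],
  ],
  roll=[0,0,0,0,0],
  fingers=[1,0.6,0.5,0.4,0.4],
  newtons=40,
)

```text
time: 4.85
position: [562.0, -253.0, 25.4]
ee_rot: [0.001, 0.88, 0.475, 0.001]
ft_force: [-1.1, 1.7, 7.4]
gripper_width: 43.2
grasp_force: 42.2
```

>>> send_rows(
  translation=[
    [0,0,0],
    [0,0,0],
    [0,0,0],
  ],
  roll=[0,0,0],
  fingers=[0.4,0.4,0.4],
  newtons=40,
)

```text
time: 5.15
position: [562.0, -253.1, 25.4]
ee_rot: [0.001, 0.88, 0.475, 0.001]
ft_force: [-1.2, 1.8, 7.8]
gripper_width: 43.5
grasp_force: 42.2
```

```bash
python3 - <<'E'
from h import *
from plan import yaw_of
o=get_obs();p=np.array(o['position']);t=yaw_of(o);print(p,np.degrees(t))
c=snap('wrist','w3.png');P=pts(c)
ax=np.array([[-np.sin(t),np.cos(t),0],[np.cos(t),np.sin(t),0],[0,0,1]])
L=(P-[p[0],p[1],0])@ax.T
for a,b in((40,49),(56,66)):
    m=(abs(L[...,0])<45)&(abs(L[...,1])<40)&(L[...,2]>a)&(L[...,2]<b)
    q=L[m];v,u=np.nonzero(m);print(a,len(q),np.percentile(q,[1,50,99],axis=0).round(1).tolist(),u.min(),u.max(),v.min(),v.max())
hsv=cv2.cvtColor(c['img'],cv2.COLOR_RGB2HSV);m=cv2.inRange(hsv,(22,120,100),(35,255,255))>0
m&=(abs(L[...,0])<30)&(abs(L[...,1])<40);q=L[m]
if len(q):print('yellow',len(q),q.min(0),q.max(0))
E
```

```text
[ 562.01065573 -253.05774338   25.3720697 ] -33.22634295465241
40 2604 [[6.2, -34.4, 40.2], [22.7, -0.7, 45.0], [28.8, 33.5, 48.8]] 183 324 205 254
56 7395 [[-16.2, -28.0, 56.5], [4.9, -0.7, 60.8], [18.8, 27.0, 65.7]] 177 330 238 308
yellow 1916 [-10.48589259 -13.94241473  59.67682976] [10.15904252 12.61033721 63.13505318]
```

View pics/w3.png

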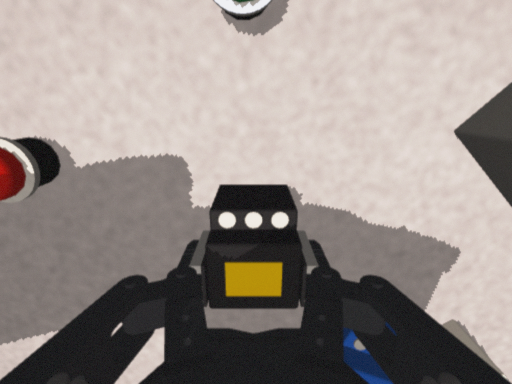

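The wrist picture shows the contactor held centrally, with its yellow patch at (253,279). Its in-hand offset is about -0.7 mm along tool y and about +0.3 mm along tool x. I'll lift it and carry it over its nest.

```bash
python3 -c "
from plan import *
o=get_obs();p=o['position']
s=plan((p[0],p[1],140),yaw_of(o),1)
s=plan((632.4,103.5,140),np.radians(-13.15),3,start=s)
plan((632.4,103.5,85),np.radians(-13.15),1,start=s)"
```

```text
at [ 562.  -253.1   25.4] -33.23 per row mm 22.92371298161383 rad 0.0
call 1 rows: [[0.0, 0.0, -2.29], [0.0, 0.0, -4.58], [0.0, 0.0, -6.87], [0.0, 0.0, -9.16], [0.0, 0.0, -11.45]] roll [-0.0, -0.0, -0.0, -0.0, -0.0]
at [ 562.  -253.1  140. ] -33.23 per row mm 24.229057339497146 rad 0.02336307572542721
call 1 rows: [[2.25, -0.91, 0.0], [4.5, -1.82, 0.0], [6.75, -2.73, 0.0], [9.0, -3.64, 0.0], [11.25, -4.55, 0.0]] roll [-0.023, -0.046, -0.069, -0.092, -0.115]
call 2 rows: [[2.34, -0.64, 0.0], [4.68, -1.28, 0.0], [7.02, -1.92, 0.0], [9.36, -2.56, 0.0], [11.7, -3.2, 0.0]] roll [-0.023, -0.046, -0.069, -0.092, -0.115]
call 3 rows: [[2.4, -0.37, 0.0], [4.8, -0.74, 0.0], [7.2, -1.11, 0.0], [9.6, -1.48, 0.0], [12.0, -1.85, 0.0]] roll [-0.023, -0.046, -0.069, -0.092, -0.115]
at [632.4 103.5 140. ] -13.15 per row mm 11.0 rad 0.0
call 1 rows: [[0.0, 0.0, 1.1], [0.0, 0.0, 2.2], [0.0, 0.0, 3.3], [0.0, 0.0, 4.4], [0.0, 0.0, 5.5]] roll [-0.0, -0.0, -0.0, -0.0, -0.0]
```

>>> send_rows(
  translation=[
    [0,0,-1.2],
    [0,0,-4],
    [0,0,-7],
    [0,0,-10],
    [0,0,-11.45],
  ],
  roll=[0,0,0,0,0],
  fingers=[0.4,0.4,0.4,0.4,0.4],
  newtons=50,
)

```text
time: 5.7
position: [562.1, -253.5, 141.7]
ee_rot: [0.001, 0.88, 0.475, 0.001]
ft_force: [0.3, 0.1, -2.5]
gripper_width: 43.4
grasp_force: 52.1
```

>>> send_rows(
  translation=[
    [1.6,-0.65,0],
    [4,-1.6,0],
    [6.5,-2.6,0],
    [9.0,-3.64,0],
    [11.25,-4.55,0],
  ],
  roll=[-0.023,-0.046,-0.069,-0.092,-0.115],
  fingers=[0.4,0.4,0.4,0.4,0.4],
)

```text
time: 6.2
position: [584.5, -130.9, 137.1]
ee_rot: [-0.001, 0.85, 0.526, -0.001]
ft_force: [0.9, 0.8, -2.0]
gripper_width: 43.4
grasp_force: 52.1
```

>>> send_rows(
  translation=[
    [2.34,-0.64,0.0],
    [4.68,-1.28,0.0],
    [7.02,-1.92,0.0],
    [9.36,-2.56,0.0],
    [11.7,-3.2,0.0],
  ],
  roll=[-0.023,-0.046,-0.069,-0.092,-0.115],
  fingers=[0.4,0.4,0.4,0.4,0.4],
)

```text
time: 6.7
position: [608.1, -12.6, 137.1]
ee_rot: [-0.001, 0.819, 0.574, -0.001]
ft_force: [0.8, -0.3, -3.0]
gripper_width: 43.5
grasp_force: 52.1
```

>>> send_rows(
  translation=[
    [2.7,-0.42,0],
    [5.4,-0.84,0],
    [8.1,-1.25,0],
    [10.5,-1.62,0],
    [12.0,-1.85,0],
  ],
  roll=[-0.023,-0.046,-0.069,-0.092,-0.115],
  fingers=[0.4,0.4,0.4,0.4,0.4],
)

```text
time: 7.2
position: [632.1, 107.6, 137.3]
ee_rot: [-0.001, 0.784, 0.621, -0.0]
ft_force: [0.1, 0.6, -3.4]
gripper_width: 43.2
grasp_force: 52.1
```

>>> send_rows(
  translation=[
    [0,0,1.1],
    [0,0,2.6],
    [0,0,4.1],
    [0,0,5.2],
    [0,0,5.5],
  ],
  roll=[0,0,0,0,0],
  fingers=[0.4,0.4,0.4,0.4,0.4],
)

```text
time: 7.7
position: [631.5, 103.1, 81.2]
ee_rot: [-0.001, 0.786, 0.619, -0.001]
ft_force: [-0.5, -0.3, -2.2]
gripper_width: 43.7
grasp_force: 52.1
```

>>> send_rows(
  translation=[
    [0,0,0],
    [0,0,0],
    [0,0,0],
  ],
  roll=[0,0,0],
  fingers=[0.4,0.4,0.4],
)

```text
time: 8.0
position: [633.1, 104.1, 83.9]
ee_rot: [0.0, 0.785, 0.619, 0.0]
ft_force: [-0.3, 0.6, -2.9]
gripper_width: 43.6
grasp_force: 52.1
```

```bash
cat > hov.py <<'E'
from h import *
from plan import yaw_of
import sys
o=get_obs();p=np.array(o['position']);t=yaw_of(o);print(p.round(1),np.degrees(t).round(2))
c=snap('wrist',sys.argv[1]);np.savez('hov.npz',**c);P=pts(c)
ax=np.array([[-np.sin(t),np.cos(t),0],[np.cos(t),np.sin(t),0],[0,0,1]])
L=(P-[p[0],p[1],0])@ax.T;np.save('L.npy',L)
hsv=cv2.cvtColor(c['img'],cv2.COLOR_RGB2HSV)
lo,hi=((22,120,100),(35,255,255)) if sys.argv[2]=='C' else ((100,120,60),(130,255,255))
m=cv2.inRange(hsv,lo,hi)>0
m&=(abs(L[...,0])<40)&(abs(L[...,1])<40)&(L[...,2]>80);q=L[m]
print('patch',len(q),q.min(0).round(1),q.max(0).round(1),'mid',((q.min(0)+q.max(0))/2).round(2))
# slide block rim
m=(L[...,2]>43)&(L[...,2]<52)&(abs(L[...,1])<46)&(L[...,0]>-140)&(L[...,0]<140)
n,lab,st,_=cv2.connectedComponentsWithStats(m.astype(np.uint8));q=L[lab==1+st[1:,4].argmax()]
print('rim',len(q),np.percentile(q,[.5,50,99.5],axis=0).round(1).tolist())
m=(L[...,2]>32)&(L[...,2]<38)&(abs(L[...,1])<40)&(abs(L[...,0])<130)
n,lab,st,_=cv2.connectedComponentsWithStats(m.astype(np.uint8))
for k in range(1,n):
    if st[k,4]>60:q=L[lab==k];print('floor',st[k].tolist(),np.percentile(q,[1,50,99],axis=0).round(1).tolist())
E
python3 hov.py w4.png C
```

```text
[633.1 104.1  83.9] -13.48
patch 1923 [ -9.9 -14.  118.4] [ 10.5  12.5 121.8] mid [  0.31  -0.78 120.07]
rim 4489 [[-12.3, -41.4, 43.6], [32.4, -3.6, 47.5], [44.8, 38.2, 49.1]]
floor [226, 151, 82, 3, 153] [[44.3, -19.6, 32.1], [44.6, 7.7, 34.7], [44.9, 36.7, 37.9]]
floor [219, 176, 67, 8, 499] [[21.2, -25.6, 34.3], [23.9, -0.2, 35.6], [26.9, 22.4, 37.2]]
floor [237, 308, 33, 25, 761] [[-116.9, -14.9, 34.3], [-103.2, -1.0, 35.5], [-91.0, 13.1, 36.8]]
```

View pics/w4.png

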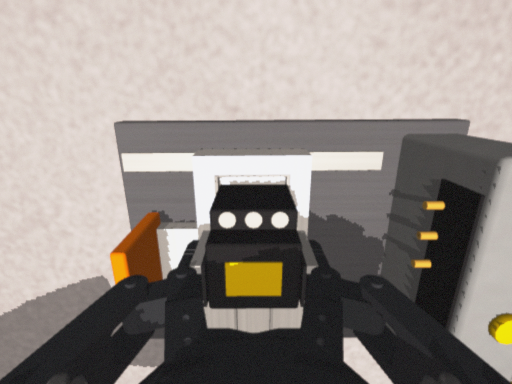

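Hover picture: the contactor's patch is at (253,279), and the pocket's open rim shows at (253,180). Relative to the part, the nest centre is -0.8 mm along tool y and about -0.4 mm along tool x. I'll correct that and lower the part.

>>> send_rows(
  translation=[
    [-0.02,-0.04,0.1],
    [-0.04,-0.08,0.3],
    [-0.04,-0.08,0.6],
    [-0.04,-0.08,0.9],
    [-0.04,-0.08,1.2],
  ],
  roll=[-0.003,-0.006,-0.006,-0.006,-0.006],
  fingers=[0.4,0.4,0.4,0.4,0.4],
)

```text
time: 8.55
position: [631.6, 104.1, 70.9]
ee_rot: [-0.0, 0.783, 0.622, -0.0]
ft_force: [-0.2, 0.9, -2.6]
gripper_width: 43.4
grasp_force: 52.1
```

>>> send_rows(
  translation=[
    [0,0,0.25],
    [0,0,0.5],
    [0,0,0.75],
    [0,0,0.95],
    [0,0,1.1],
  ],
  roll=[0,0,0,0,0],
  fingers=[0.4,0.4,0.4,0.4,0.4],
)

```text
time: 9.05
position: [631.8, 104.0, 60.4]
ee_rot: [-0.0, 0.783, 0.622, 0.0]
ft_force: [-3.9, 0.1, 13.6]
gripper_width: 43.3
grasp_force: 54.3
```

>>> send_rows(
  translation=[
    [0,0,0],
    [0,0,0],
  ],
  roll=[0,0],
  fingers=[0.4,0.4],
)

```text
time: 9.25
position: [631.8, 103.9, 60.5]
ee_rot: [0.0, 0.783, 0.622, 0.0]
ft_force: [-0.5, -1.2, 0.5]
gripper_width: 43.2
grasp_force: 52.2
```

```bash
python3 hov.py w5.png C
```

```text
[631.8 103.9  60.5] -13.13
patch 1922 [-10.2 -14.1  94.7] [10.5 12.5 98.1] mid [ 0.15 -0.77 96.4 ]
rim 5938 [[-3.7, -40.1, 43.6], [32.6, -0.0, 47.5], [45.2, 39.4, 51.3]]
floor [190, 157, 128, 3, 249] [[44.7, -38.8, 32.1], [45.0, -0.3, 35.0], [45.3, 38.4, 37.9]]
floor [235, 308, 38, 25, 853] [[-92.8, -14.1, 34.2], [-80.8, -0.2, 35.5], [-70.0, 13.6, 36.8]]
```

Seated: the patch height is 35 mm above its bench value and the force is about 0. I'll release, rise and go to the relay.

```bash
python3 -c "
from plan import *
o=get_obs();p=o['position'];t=yaw_of(o)
plan((455,-391,240),np.radians(35),3,start=(np.array([p[0],p[1],200.]),t))"
```

```text
at [631.8 103.9 200. ] -13.13 per row mm 35.13978125246705 rad 0.055998702897244054
call 1 rows: [[-3.48, -0.4, -0.27], [-6.96, -0.8, -0.54], [-10.44, -1.2, -0.81], [-13.92, -1.6, -1.08], [-17.4, -2.0, -1.35]] roll [-0.056, -0.112, -0.168, -0.224, -0.28]
call 2 rows: [[-3.24, -1.35, -0.27], [-6.48, -2.7, -0.54], [-9.72, -4.05, -0.81], [-12.96, -5.4, -1.08], [-16.2, -6.75, -1.35]] roll [-0.056, -0.112, -0.168, -0.224, -0.28]
call 3 rows: [[-2.74, -2.19, -0.27], [-5.48, -4.38, -0.54], [-8.22, -6.57, -0.81], [-10.96, -8.76, -1.08], [-13.7, -10.95, -1.35]] roll [-0.056, -0.112, -0.168, -0.224, -0.28]
```

>>> send_rows(
  translation=[
    [0,0,0],
    [0,0,0],
    [0,0,0],
    [0,0,0],
  ],
  roll=[0,0,0,0],
  fingers=[0.55,0.7,0.85,0.9],
)

```text
time: 9.7
position: [631.8, 104.0, 60.3]
ee_rot: [0.0, 0.783, 0.622, 0.0]
ft_force: [0.2, 0.1, -1.0]
gripper_width: 76.8
grasp_force: 0.0
```

>>> send_rows(
  translation=[
    [0,0,-1],
    [0,0,-4],
    [0,0,-7.5],
    [0,0,-11],
    [0,0,-14],
  ],
  roll=[0,0,0,0,0],
  fingers=[0.9,0.9,0.9,0.9,0.9],
)

```text
time: 10.2
position: [632.0, 103.8, 203.1]
ee_rot: [0.0, 0.783, 0.622, 0.001]
ft_force: [1.1, 0.2, -0.0]
gripper_width: 77.0
grasp_force: 0.0
```

>>> send_rows(
  translation=[
    [-3.48,-0.4,-0.27],
    [-6.96,-0.8,-0.54],
    [-10.44,-1.2,-0.81],
    [-13.92,-1.6,-1.08],
    [-17.4,-2.0,-1.35],
  ],
  roll=[-0.056,-0.112,-0.168,-0.224,-0.28],
  fingers=[1,1,1,1,1],
)

```text
time: 10.7
position: [572.1, -62.3, 214.8]
ee_rot: [0.0, 0.688, 0.726, 0.0]
ft_force: [0.2, 0.3, 0.2]
gripper_width: 85.6
grasp_force: 0.0
```

>>> send_rows(
  translation=[
    [-3.24,-1.35,-0.27],
    [-6.48,-2.7,-0.54],
    [-9.72,-4.05,-0.81],
    [-12.96,-5.4,-1.08],
    [-16.2,-6.75,-1.35],
  ],
  roll=[-0.056,-0.112,-0.168,-0.224,-0.28],
  fingers=[1,1,1,1,1],
)

```text
time: 11.2
position: [512.9, -227.6, 228.3]
ee_rot: [0.0, 0.58, 0.815, 0.0]
ft_force: [0.8, -0.7, 0.8]
gripper_width: 85.3
grasp_force: 0.0
```

>>> send_rows(
  translation=[
    [-2.74,-2.19,-0.27],
    [-5.48,-4.38,-0.54],
    [-8.22,-6.57,-0.81],
    [-10.96,-8.76,-1.08],
    [-13.7,-10.95,-1.35],
  ],
  roll=[-0.056,-0.112,-0.168,-0.224,-0.28],
  fingers=[1,1,1,1,1],
)

```text
time: 11.7
position: [453.7, -392.7, 241.8]
ee_rot: [0.0, 0.461, 0.887, -0.0]
ft_force: [-0.1, 0.5, 0.5]
gripper_width: 85.4
grasp_force: 0.0
```

>>> send_rows(
  translation=[
    [0,0,0],
    [0,0,0],
    [0,0,0],
  ],
  roll=[0,0,0],
  fingers=[1,1,1],
)

```text
time: 12.0
position: [455.1, -390.2, 241.0]
ee_rot: [0.0, 0.461, 0.887, 0.0]
ft_force: [0.3, 1.0, -0.7]
gripper_width: 85.1
grasp_force: 0.0
```

```bash
python3 - <<'E'
from h import *
from plan import *
for k in range(2):
    o=get_obs();print(np.round(o['position'],1),np.degrees(yaw_of(o)))
    c=snap('wrist','w6.png')
    P=pts(c)
    m=(np.hypot(P[...,0]-437,P[...,1]+366)<50)&(P[...,2]>10)&(P[...,2]<80)
    n,lab,st,_=cv2.connectedComponentsWithStats(m.astype(np.uint8));q=P[lab==1+st[1:,4].argmax()]
    print(boxfit(q),'top',boxfit(q[q[:,2]>56]),'low step',boxfit(q[(q[:,2]>40)&(q[:,2]<52)]))
E
```

```text
[ 455.1 -390.2  241. ] 35.04238579189222
(array([ 435.8, -366.2]), array([23.6, 70. ]), 34.18, 64.1, 1181) top (array([ 435.9, -366.4]), array([23.6, 46.1]), 34.18, 64.7, 811) low step (array([ 436. , -366.1]), array([23., 70.]), 34.35, 46.9, 336)
[ 455.3 -389.9  241. ] 35.08700607321792
(array([ 435.9, -366.2]), array([23.4, 70.1]), 34.25, 64.2, 1164) top (array([ 435.9, -366.1]), array([23.4, 46.1]), 34.37, 64.7, 810) low step (array([ 436.2, -366. ]), array([22.9, 70. ]), 34.39, 46.9, 323)
```

```bash
python3 -c "
from plan import *
s=plan((436.5,-365.8,110),np.radians(34.3),1)"
```

```text
at [ 455.3 -389.9  240.9] 35.11 per row mm 26.8869286833054 rad -0.0028163561573710362
call 1 rows: [[0.61, -0.03, 2.62], [1.22, -0.06, 5.24], [1.83, -0.09, 7.86], [2.44, -0.12, 10.48], [3.05, -0.15, 13.1]] roll [0.003, 0.006, 0.009, 0.012, 0.015]
```

>>> send_rows(
  translation=[
    [0.61,-0.03,2.62],
    [1.22,-0.06,5.24],
    [1.83,-0.09,7.86],
    [2.44,-0.12,10.48],
    [3.05,-0.15,13.1],
  ],
  roll=[0.003,0.006,0.009,0.012,0.014],
  fingers=[1,1,1,1,1],
)

```text
time: 12.6
position: [436.4, -365.8, 109.0]
ee_rot: [0.0, 0.467, 0.884, 0.0]
ft_force: [0.4, -0.8, -0.7]
gripper_width: 85.6
grasp_force: 0.0
```

>>> send_rows(
  translation=[
    [0,0,0],
    [0,0,2.1],
    [0,0,4.2],
    [0,0,6.4],
    [0,0,8.4],
  ],
  roll=[0,0,0,0,0],
  fingers=[1,1,1,1,1],
)

```text
time: 13.1
position: [437.3, -367.3, 26.4]
ee_rot: [0.001, 0.467, 0.884, -0.0]
ft_force: [-0.3, -0.3, -0.4]
gripper_width: 85.7
grasp_force: 0.0
```

>>> send_rows(
  translation=[
    [0,0,0],
    [0,0,0],
    [0,0,0],
    [0,0,0],
    [0,0,0],
  ],
  roll=[0,0,0,0,0],
  fingers=[1,0.6,0.4,0.25,0.15],
  newtons=40,
)

```text
time: 13.6
position: [436.2, -367.4, 26.7]
ee_rot: [0.001, 0.468, 0.884, -0.0]
ft_force: [-0.3, -0.8, 0.5]
gripper_width: 27.9
grasp_force: 0.0
```

>>> send_rows(
  translation=[
    [0,0,0],
    [0,0,0],
    [0,0,0],
    [0,0,0],
  ],
  roll=[0,0,0,0],
  fingers=[0.15,0.15,0.15,0.15],
)

```text
time: 14.0
position: [436.2, -367.4, 26.6]
ee_rot: [0.001, 0.468, 0.884, -0.0]
ft_force: [-0.6, 1.2, 6.5]
gripper_width: 23.1
grasp_force: 44.3
```

```bash
sed -i 's/>80);q/>45);q/' hov.py; python3 hov.py w7.png R; python3 -c "
from plan import *
o=get_obs();p=o['position']
s=plan((p[0],p[1],140),yaw_of(o),1)
s=plan((613.4+.5,25.85,140),np.radians(-13.13),4,start=s)
"
```

```text
[ 436.2 -367.4   26.6] 34.21
patch 1035 [-15.7  -7.5  63.9] [ 5.2  5.9 67. ] mid [-5.23 -0.82 65.41]
rim 1454 [[22.9, -12.3, 43.2], [29.6, -0.4, 47.0], [36.0, 11.2, 51.8]]
floor [231, 188, 46, 5, 161] [[35.1, -12.1, 32.1], [35.7, -0.4, 35.1], [36.1, 10.8, 37.9]]
at [ 436.2 -367.3   26.6] 34.21 per row mm 22.674932133602415 rad 0.0
call 1 rows: [[0.0, 0.0, -2.27], [0.0, 0.0, -4.54], [0.0, 0.0, -6.81], [0.0, 0.0, -9.08], [0.0, 0.0, -11.35]] roll [-0.0, -0.0, -0.0, -0.0, -0.0]
at [ 436.2 -367.3  140. ] 34.21 per row mm 21.573675486562003 rad -0.04130960522128524
call 1 rows: [[1.13, 1.84, 0.0], [2.26, 3.68, 0.0], [3.39, 5.52, 0.0], [4.52, 7.36, 0.0], [5.65, 9.2, 0.0]] roll [0.041, 0.082, 0.123, 0.164, 0.205]
call 2 rows: [[1.48, 1.57, 0.0], [2.96, 3.14, 0.0], [4.44, 4.71, 0.0], [5.92, 6.28, 0.0], [7.4, 7.85, 0.0]] roll [0.041, 0.082, 0.123, 0.164, 0.205]
call 3 rows: [[1.77, 1.23, 0.0], [3.54, 2.46, 0.0], [5.31, 3.69, 0.0], [7.08, 4.92, 0.0], [8.85, 6.15, 0.0]] roll [0.041, 0.082, 0.123, 0.164, 0.205]
call 4 rows: [[1.99, 0.84, 0.0], [3.98, 1.68, 0.0], [5.97, 2.52, 0.0], [7.96, 3.36, 0.0], [9.95, 4.2, 0.0]] roll [0.041, 0.082, 0.123, 0.164, 0.205]
```

View pics/w7.png

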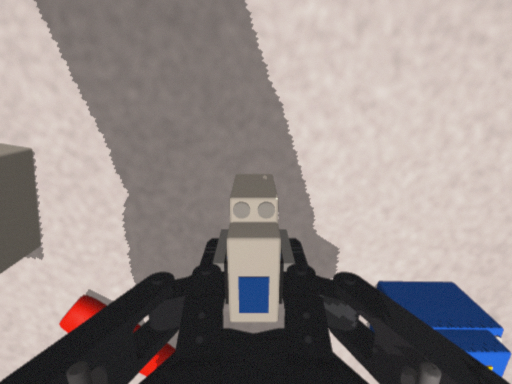

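The relay is held centrally, with its blue patch at (254,294) and front edge at (254,178). Its in-hand offset is about -0.8 mm along tool y and about +0.9 mm along tool x. I'll carry it to the hover point.

>>> send_rows(
  translation=[
    [0,0,-1.2],
    [0,0,-4],
    [0,0,-7],
    [0,0,-10],
    [0,0,-11.35],
  ],
  roll=[0,0,0,0,0],
  fingers=[0.15,0.15,0.15,0.15,0.15],
)

```text
time: 14.55
position: [436.4, -367.9, 142.7]
ee_rot: [0.002, 0.468, 0.884, -0.0]
ft_force: [1.3, -0.3, -1.8]
gripper_width: 23.4
grasp_force: 43.3
```

>>> send_rows(
  translation=[
    [0.8,1.3,0],
    [2.1,3.4,0],
    [3.3,5.4,0],
    [4.52,7.36,0.0],
    [5.65,9.2,0.0],
  ],
  roll=[0.041,0.082,0.123,0.164,0.205],
  fingers=[0.15,0.15,0.15,0.15,0.15],
)

```text
time: 15.05
position: [480.3, -267.5, 140.0]
ee_rot: [-0.0, 0.557, 0.831, 0.0]
ft_force: [-0.3, -0.4, -1.6]
gripper_width: 23.6
grasp_force: 43.3
```

>>> send_rows(
  translation=[
    [1.48,1.57,0.0],
    [2.96,3.14,0.0],
    [4.44,4.71,0.0],
    [5.92,6.28,0.0],
    [7.4,7.85,0.0],
  ],
  roll=[0.041,0.082,0.123,0.164,0.205],
  fingers=[0.15,0.15,0.15,0.15,0.15],
)

```text
time: 15.55
position: [524.5, -169.4, 140.0]
ee_rot: [-0.0, 0.639, 0.769, 0.0]
ft_force: [0.9, -0.4, -1.3]
gripper_width: 23.3
grasp_force: 43.3
```

>>> send_rows(
  translation=[
    [1.77,1.23,0.0],
    [3.54,2.46,0.0],
    [5.31,3.69,0.0],
    [7.08,4.92,0.0],
    [8.85,6.15,0.0],
  ],
  roll=[0.041,0.082,0.123,0.164,0.205],
  fingers=[0.15,0.15,0.15,0.15,0.15],
)

```text
time: 16.05
position: [568.5, -70.9, 140.0]
ee_rot: [-0.0, 0.714, 0.7, 0.0]
ft_force: [-0.6, 0.2, -2.6]
gripper_width: 23.6
grasp_force: 43.3
```

>>> send_rows(
  translation=[
    [2.2,0.93,0],
    [4.4,1.86,0],
    [6.6,2.8,0],
    [8.6,3.64,0],
    [9.95,4.2,0.0],
  ],
  roll=[0.041,0.082,0.123,0.164,0.206],
  fingers=[0.15,0.15,0.15,0.15,0.15],
)

```text
time: 16.55
position: [612.4, 29.0, 139.8]
ee_rot: [-0.0, 0.782, 0.624, 0.0]
ft_force: [0.5, -0.1, -2.4]
gripper_width: 23.7
grasp_force: 43.3
```

>>> send_rows(
  translation=[
    [0,0,0.8],
    [0,0,2.3],
    [0,0,3.9],
    [0,0,4.8],
    [0,0,5.2],
  ],
  roll=[0,0,0,0,0],
  fingers=[0.15,0.15,0.15,0.15,0.15],
)

```text
time: 17.05
position: [611.3, 26.0, 86.5]
ee_rot: [-0.0, 0.782, 0.624, -0.001]
ft_force: [-0.9, -0.1, -0.8]
gripper_width: 23.6
grasp_force: 43.3
```

>>> send_rows(
  translation=[
    [0,0,0],
    [0,0,0],
    [0,0,0],
  ],
  roll=[0,0,0],
  fingers=[0.15,0.15,0.15],
)

```text
time: 17.35
position: [612.6, 26.7, 88.0]
ee_rot: [0.0, 0.782, 0.624, 0.0]
ft_force: [0.2, -0.6, -0.8]
gripper_width: 23.6
grasp_force: 43.3
```

```bash
python3 hov.py w8.png R; python3 - <<'E'
from h import *
L=np.load('L.npy');z=L[...,2]
# sections: relay nest inner rim; block edges; part lower front step
m=(z>43)&(z<50)&(abs(L[...,1])<46)&(L[...,0]>15)&(L[...,0]<130)
q=L[m]
for x0 in(40,44,60,70,115):
    s=q[abs(q[:,0]-x0)<2];
    if len(s):y=np.sort(s[:,1]);g=np.diff(y);print(x0,y[[0,-1]].round(1),[(y[i].round(1),y[i+1].round(1)) for i in np.where(g>5)[0]])
s=np.sort(q[abs(q[:,1])<8][:,0]);g=np.diff(s);print('x gaps',s[[0,-1]].round(1),[(s[i].round(1),s[i+1].round(1)) for i in np.where(g>4)[0]])
h=(z>62)&(z<82)&(abs(L[...,1])<14)&(L[...,0]>20)&(L[...,0]<50);print('part front',np.percentile(L[h],[1,50,99],axis=0).round(1).tolist())
E
```

```text
[612.6  26.7  88. ] -12.83
patch 1033 [-16.9  -7.5 124.8] [  4.5   5.8 128.3] mid [ -6.24  -0.82 126.6 ]
rim 13149 [[-25.0, -38.7, 45.7], [49.9, 3.3, 47.6], [124.5, 41.0, 49.3]]
floor [237, 165, 39, 18, 355] [[23.7, -12.7, 34.0], [30.9, 2.0, 35.6], [34.2, 14.9, 37.2]]
40 [-39.  41.] []
44 [-38.9  40.9] []
60 [-38.8  41. ] [(np.float64(-28.4), np.float64(30.6))]
70 [-38.6  41.1] [(np.float64(-28.0), np.float64(30.9))]
115 [-38.7  41.3] []
x gaps [ 37.  124.9] [(np.float64(46.8), np.float64(113.9))]
part front [[34.3, -12.0, 64.2], [35.1, -0.3, 73.7], [35.5, 10.9, 81.8]]
```

View pics/w8.png

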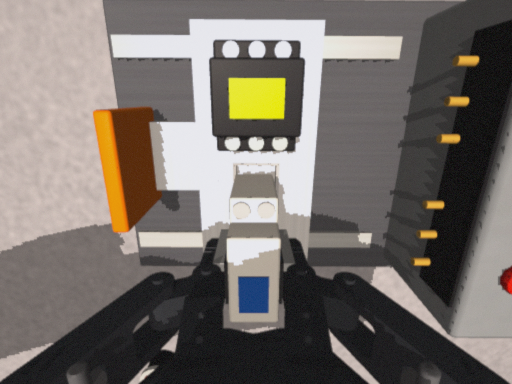

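Hover picture: the relay's patch is at (254,294) and its pocket's rim edge at (255,166). The contactor sits square in its nest at (257,97). The nest is 1.9 mm along +tool y from the part and about -0.4 mm along tool x. I'll correct that and lower it.

>>> send_rows(
  translation=[
    [-0.02,0.1,0],
    [-0.04,0.19,0.2],
    [-0.04,0.19,0.5],
    [-0.04,0.19,0.75],
    [-0.04,0.19,1.0],
  ],
  roll=[0.003,0.005,0.005,0.005,0.005],
  fingers=[0.15,0.15,0.15,0.15,0.15],
)

```text
time: 17.9
position: [613.8, 26.1, 76.9]
ee_rot: [-0.0, 0.783, 0.622, -0.0]
ft_force: [-0.5, -0.3, -1.7]
gripper_width: 23.2
grasp_force: 43.3
```

```bash
python3 hov.py w9.png R|head -5; python3 -c "
import numpy as np
L=np.load('L.npy');z=L[...,2]
q=L[(z>43)&(z<50)&(abs(L[...,1])<46)&(abs(L[...,0]-42)<3)];print(q[:,1].min(),q[:,1].max())"
```

```text
[613.8  26.1  76.9] -13.11
patch 1040 [-16.6  -7.5 113.8] [  4.7   5.8 117.4] mid [ -5.92  -0.85 115.61]
rim 14279 [[-24.4, -40.3, 45.9], [50.5, 1.9, 47.6], [124.7, 39.4, 49.4]]
floor [234, 168, 41, 11, 254] [[28.4, -14.3, 34.3], [32.4, -0.3, 35.6], [34.7, 13.2, 37.3]]
-40.54826880466689 39.712094181206965
```

Centred: nest at -0.45 and part at -0.85. Lowering.

>>> send_rows(
  translation=[
    [0,0.03,0.3],
    [0,0.03,0.65],
    [0,0.03,1.0],
    [0,0.03,1.3],
    [0,0.03,1.5],
  ],
  roll=[0,0,0,0,0],
  fingers=[0.15,0.15,0.15,0.15,0.15],
)

```text
time: 18.45
position: [614.1, 25.9, 61.9]
ee_rot: [-0.0, 0.783, 0.622, -0.0]
ft_force: [0.9, -0.1, -2.0]
gripper_width: 23.3
grasp_force: 43.3
```

>>> send_rows(
  translation=[
    [0,0,0],
    [0,0,0],
  ],
  roll=[0,0],
  fingers=[0.15,0.15],
)

```text
time: 18.65
position: [614.3, 25.9, 62.3]
ee_rot: [0.0, 0.783, 0.622, -0.0]
ft_force: [-0.4, 0.1, -2.3]
gripper_width: 23.4
grasp_force: 43.4
```

```bash
python3 hov.py w10.png R|head -3
```

```text
[614.3  25.9  62.3] -13.12
patch 1035 [-16.4  -7.5  99.6] [  4.5   5.8 102.8] mid [ -5.92  -0.85 101.2 ]
rim 15865 [[-21.3, -40.8, 45.8], [51.8, 1.2, 47.6], [124.9, 38.8, 49.3]]
```

0.6–0.8 mm still to go. I'll finish lowering, release, rise, and verify both.

>>> send_rows(
  translation=[
    [0,0,0.03],
    [0,0,0.07],
    [0,0,0.07],
  ],
  roll=[0,0,0],
  fingers=[0.15,0.15,0.15],
)

```text
time: 19.0
position: [614.3, 26.0, 61.7]
ee_rot: [0.0, 0.783, 0.622, 0.0]
ft_force: [0.2, 0.2, -1.2]
gripper_width: 23.6
grasp_force: 43.5
```

>>> send_rows(
  translation=[
    [0,0,0],
    [0,0,0],
    [0,0,0],
    [0,0,0],
    [0,0,0],
  ],
  roll=[0,0,0,0,0],
  fingers=[0.3,0.45,0.6,0.6,0.6],
)

```text
time: 19.5
position: [614.3, 26.0, 61.6]
ee_rot: [0.0, 0.783, 0.622, 0.0]
ft_force: [-0.5, -0.3, 0.2]
gripper_width: 51.3
grasp_force: 0.0
```

>>> send_rows(
  translation=[
    [0,0,-1],
    [0,0,-4],
    [0,0,-7.5],
    [0,0,-11],
    [0,0,-14],
  ],
  roll=[0,0,0,0,0],
  fingers=[0.6,0.6,0.6,0.6,0.6],
)

```text
time: 20.0
position: [614.4, 25.6, 204.3]
ee_rot: [0.0, 0.783, 0.622, 0.0]
ft_force: [0.3, 0.0, -0.5]
gripper_width: 51.3
grasp_force: 0.0
```

>>> send_rows(
  translation=[
    [-2,-4,0],
    [-3,-7,0],
    [-4,-10,0],
    [-4,-12,0],
    [-4,-12,0],
  ],
  roll=[0,0,0,0,0],
  fingers=[0.3,0,0,0,0],
  newtons=40,
)

```text
time: 20.5
position: [485.8, 14.4, 202.4]
ee_rot: [-0.001, 0.783, 0.622, 0.0]
ft_force: [-1.0, 0.0, 0.1]
gripper_width: 0.1
grasp_force: 0.0
```

>>> send_rows(
  translation=[
    [0,0,0],
    [0,0,0],
  ],
  roll=[0,0],
  fingers=[0,0],
)

```text
time: 20.7
position: [489.3, 14.2, 202.1]
ee_rot: [0.0, 0.783, 0.622, 0.0]
ft_force: [0.0, 0.6, -0.3]
gripper_width: -0.3
grasp_force: 0.0
```

```bash
cat > chk.py <<'E'
from plan import *
import sys
c=snap('wrist',sys.argv[1]);P=pts(c);th=np.radians(-13.13);R=np.array([[np.cos(th),np.sin(th)],[-np.sin(th),np.cos(th)]])
o=get_obs();print('tcp jig',(R@(np.array(o['position'][:2])-[623.2,64.9])).round(1),round(o['position'][2],1),np.degrees(yaw_of(o)).round(2),'F',np.round(o['ft_force'],1),'w',round(o['gripper_width'],1))
L=P.copy();L[...,:2]=(P[...,:2]-[623.2,64.9])@R.T;z=L[...,2]
def b(n,m):
    if m.sum()<20: print(n,'few');return
    k,lab,st,_=cv2.connectedComponentsWithStats(m.astype(np.uint8));q=L[lab==1+st[1:,4].argmax()];print(n,boxfit(q),'z',np.percentile(q[:,2],[5,95]).round(1))
box=lambda x,y,dx,dy:(abs(L[...,0]-x)<dx)&(abs(L[...,1]-y)<dy)
x0=float(sys.argv[2])
b('block',box(x0,0,46,92)&(z>44)&(z<51));b('Ctop',box(x0,40,40,42)&(z>88)&(z<103));b('Rtop',box(x0,-40,40,42)&(z>92)&(z<106))
b('plate',box(x0-80,0,12,45)&(z>80)&(z<92))
E
python3 chk.py w11.png 0
```

```text
tcp jig [-118.9  -79.9] 201.8 -13.11 F [-0.1  0.5  0.2] w -0.5
block (array([-0.9,  0.8]), array([ 80.9, 169.4]), 0.06, 47.5, 5683) z [45.8 48.8]
Ctop (array([-1.6, 40.6]), array([35.7, 45. ]), 89.77, 95.8, 2734) z [93.1 97.3]
Rtop (array([ -0.9, -39.8]), array([24.7, 46.3]), 0.58, 99.6, 1524) z [ 94.9 101. ]
plate (array([-80.9,   0.4]), array([68.8, 10.2]), 89.85, 86.3, 943) z [84.2 87.6]
```

Both parts are seated: in-nest offsets are under 1 mm and the heights are right. Now I'll go in front of the plate with the fingers shut.

>>> send_rows(
  translation=[
    [2,-0.2,0],
    [5,-0.5,0],
    [7.5,-0.8,1.5],
    [8,-0.8,4],
    [8,-0.8,7],
  ],
  roll=[0,0,0,0,0],
  fingers=[0,0,0,0,0],
)

```text
time: 21.25
position: [500.1, 95.6, 131.0]
ee_rot: [0.0, 0.782, 0.623, 0.001]
ft_force: [-0.4, 0.3, -0.1]
gripper_width: 0.3
grasp_force: 0.0
```

>>> send_rows(
  translation=[
    [0,0,2],
    [0,0,4],
    [0,0,6],
    [0,0,7.4],
    [0,0,8.2],
  ],
  roll=[0,0,0,0,0],
  fingers=[0,0,0,0,0],
)

```text
time: 21.75
position: [498.8, 93.7, 48.2]
ee_rot: [-0.0, 0.783, 0.622, -0.001]
ft_force: [0.6, -0.6, 0.1]
gripper_width: 0.0
grasp_force: 0.0
```

>>> send_rows(
  translation=[
    [0,0.3,0],
    [0,0.6,0],
    [0,0.9,0],
  ],
  roll=[0,0,0],
  fingers=[0,0,0],
)

```text
time: 22.05
position: [508.4, 91.8, 50.3]
ee_rot: [0.0, 0.783, 0.622, 0.001]
ft_force: [-0.4, -0.4, 0.4]
gripper_width: -0.0
grasp_force: 0.0
```

```bash
python3 chk.py w12.png 0
```

```text
tcp jig [-117.4    0.2] 50.3 -13.13 F [0.8 0.6 0. ] w -0.0
block (array([-0.8, 11.2]), array([ 81.8, 148.1]), 0.5, 47.5, 12518) z [45.4 48.9]
Ctop (array([-21.8,  40.3]), array([11.2, 36.9]), 9.15, 94.0, 2386) z [88.7 96.2]
Rtop (array([ -6.3, -31.6]), array([15.7, 32.6]), 4.13, 99.0, 2099) z [ 92.7 100.6]
plate (array([-81.1,  17.3]), array([36.4, 10.5]), 89.69, 86.3, 1753) z [81.4 87.3]
```

>>> send_rows(
  translation=[
    [0,0.5,0],
    [0,0.9,0],
    [0,1.3,0],
    [0,1.7,0],
    [0,2.1,0],
  ],
  roll=[0,0,0,0,0],
  fingers=[0,0,0,0,0],
)

```text
time: 22.6
position: [527.6, 87.2, 49.5]
ee_rot: [-0.0, 0.783, 0.622, -0.0]
ft_force: [-5.2, 1.6, 4.3]
gripper_width: -0.2
grasp_force: 2.7
```

>>> send_rows(
  translation=[
    [0,0.3,0],
    [0,0.6,0],
    [0,0.9,0],
    [0,1.2,0],
    [0,1.5,0],
  ],
  roll=[0,0,0,0,0],
  fingers=[0,0,0,0,0],
)

```text
time: 23.1
position: [541.0, 84.1, 49.4]
ee_rot: [-0.001, 0.783, 0.622, -0.001]
ft_force: [-7.2, 1.0, 6.1]
gripper_width: 0.1
grasp_force: 3.7
```

```bash
python3 chk.py w13.png 15
```

```text
tcp jig [-83.8  -0. ] 49.5 -13.11 F [-5.2  1.7  3. ] w -0.4
block (array([10.9, 18.6]), array([132.4,  75.8]), 89.94, 47.5, 11553) z [45.7 48.7]
Ctop (array([ 4.4, 40.9]), array([28.4, 36.4]), 1.39, 95.5, 6348) z [89.7 97. ]
Rtop (array([ 14.2, -30.5]), array([25.5, 29.9]), 1.55, 99.1, 2220) z [ 92.9 100.2]
plate (array([-68.8,  18.9]), array([33.4, 15.8]), 89.08, 86.3, 1653) z [81.9 87.5]
```

>>> send_rows(
  translation=[
    [0,0.35,0],
    [0,0.7,0],
    [0,1.05,0],
    [0,1.4,0],
    [0,1.7,0],
  ],
  roll=[0,0,0,0,0],
  fingers=[0,0,0,0,0],
)

```text
time: 23.65
position: [556.9, 80.4, 49.3]
ee_rot: [-0.002, 0.783, 0.622, -0.001]
ft_force: [-8.8, 1.8, 7.6]
gripper_width: 0.1
grasp_force: 4.8
```

>>> send_rows(
  translation=[
    [0,0.35,0],
    [0,0.7,0],
    [0,1.0,0],
    [0,1.25,0],
    [0,1.5,0],
  ],
  roll=[0,0,0,0,0],
  fingers=[0,0,0,0,0],
)

```text
time: 24.15
position: [571.0, 77.1, 49.3]
ee_rot: [-0.002, 0.783, 0.622, -0.002]
ft_force: [-11.2, 2.7, 9.5]
gripper_width: 0.3
grasp_force: 5.7
```

>>> send_rows(
  translation=[
    [0,0.1,0],
    [0,0.2,0],
  ],
  roll=[0,0],
  fingers=[0,0],
)

```text
time: 24.35
position: [573.0, 76.6, 49.3]
ee_rot: [-0.002, 0.783, 0.622, -0.002]
ft_force: [-10.9, 1.7, 8.9]
gripper_width: -0.0
grasp_force: 5.5
```

```bash
python3 chk.py w14.png 48
```

```text
tcp jig [-51.4   0. ] 49.4 -13.1 F [-10.3   2.1   8.5] w -0.2
block (array([43.9, 18.9]), array([131.7,  75.6]), 89.97, 47.5, 11547) z [45.8 48.7]
Ctop (array([37.1, 40.7]), array([28.4, 37.1]), 2.02, 95.5, 6384) z [89.8 97. ]
Rtop (array([ 46.6, -30.8]), array([30.1, 26.2]), 88.28, 99.1, 2218) z [ 93.  100.2]
plate (array([-36. ,  18.7]), array([33.3, 15.9]), 89.68, 86.3, 1653) z [82.1 87.6]
```

>>> send_rows(
  translation=[
    [0,0.08,0],
    [0,0.16,0],
    [0,0.24,0],
    [0,0.3,0],
  ],
  roll=[0,0,0,0],
  fingers=[0,0,0,0],
)

```text
time: 24.8
position: [575.3, 76.0, 49.3]
ee_rot: [-0.002, 0.783, 0.622, -0.002]
ft_force: [-14.4, 2.6, 13.0]
gripper_width: 0.2
grasp_force: 7.3
```

>>> send_rows(
  translation=[
    [0,0.05,0],
    [0,0.05,0],
    [0,0.05,0],
    [0,0.05,0],
    [0,0.05,0],
  ],
  roll=[0,0,0,0,0],
  fingers=[0,0,0,0,0],
)

```text
time: 25.3
position: [575.4, 76.1, 49.3]
ee_rot: [-0.003, 0.783, 0.622, -0.002]
ft_force: [-14.0, 2.9, 12.4]
gripper_width: -0.0
grasp_force: 7.3
```

```bash
python3 chk.py w15.png 50
```

```text
tcp jig [-49.1  -0. ] 49.3 -13.09 F [-13.9   1.8  12.3] w 0.3
block (array([45.9, 19. ]), array([131.6,  74.6]), 89.99, 47.5, 11566) z [45.8 48.7]
Ctop (array([39.7, 40.8]), array([28.3, 36.6]), 0.71, 95.5, 6368) z [89.8 96.9]
Rtop (array([ 49. , -30.8]), array([30.8, 25.6]), 89.77, 99.1, 2213) z [ 92.9 100.2]
plate (array([-33.8,  18.9]), array([33.2, 16. ]), 89.55, 86.3, 1646) z [82.  87.5]
```

At the stop: the TCP no longer advances, the force is above the spring's 10.5 N, and travel is about 50 mm. I'll hold a little longer, then back off gently.

>>> send_rows(
  translation=[
    [0,0.0,0],
    [0,0,0],
    [0,0,0],
    [0,0,0],
    [0,0,0],
  ],
  roll=[0,0,0,0,0],
  fingers=[0,0,0,0,0],
)

```text
time: 25.85
position: [575.3, 76.0, 49.3]
ee_rot: [-0.003, 0.783, 0.622, -0.002]
ft_force: [-14.2, 2.7, 11.9]
gripper_width: 0.2
grasp_force: 7.3
```

>>> send_rows(
  translation=[
    [0,0,0],
    [0,0,0],
    [0,0,0],
    [0,-0.4,0],
    [0,-1,0],
  ],
  roll=[0,0,0,0,0],
  fingers=[0,0,0,0,0],
)

```text
time: 26.35
position: [567.5, 77.9, 49.3]
ee_rot: [-0.001, 0.783, 0.622, -0.001]
ft_force: [-5.5, 1.3, 4.7]
gripper_width: -0.2
grasp_force: 3.4
```

>>> send_rows(
  translation=[
    [0,-0.8,0],
    [0,-1.6,0],
    [0,-2.4,0],
    [0,-3.2,0],
    [0,-4,0],
  ],
  roll=[0,0,0,0,0],
  fingers=[0,0,0,0,0],
)

```text
time: 26.85
position: [530.1, 86.6, 49.5]
ee_rot: [0.0, 0.783, 0.622, 0.0]
ft_force: [-1.3, 0.9, -0.8]
gripper_width: -0.0
grasp_force: 0.5
```

>>> send_rows(
  translation=[
    [0,-0.8,0],
    [0,-1.6,0],
    [0,-2.4,0],
    [0,-3.2,0],
    [0,-3.5,0],
  ],
  roll=[0,0,0,0,0],
  fingers=[0,0,0,0,0],
)

```text
time: 27.35
position: [495.3, 94.8, 49.6]
ee_rot: [-0.0, 0.783, 0.622, -0.0]
ft_force: [0.5, 0.4, 0.7]
gripper_width: -0.2
grasp_force: 0.0
```

>>> send_rows(
  translation=[
    [0,0,-3],
    [0,0,-6],
    [0,0,-9],
    [0,0,-12],
    [0,0,-15],
  ],
  roll=[0,0,0,0,0],
  fingers=[0,0,0,0,0],
)

```text
time: 27.85
position: [496.1, 94.4, 200.9]
ee_rot: [0.0, 0.783, 0.622, 0.0]
ft_force: [0.6, 1.1, -0.8]
gripper_width: 0.1
grasp_force: 0.0
```

>>> send_rows(
  translation=[
    [-2,0,0],
    [-5,0,0],
    [-8,0,0],
    [-8,0,0],
    [-8,0,0],
  ],
  roll=[0,0,0,0,0],
  fingers=[0,0,0,0,0],
)

```text
time: 28.35
position: [478.1, 16.3, 199.8]
ee_rot: [-0.0, 0.784, 0.621, 0.0]
ft_force: [0.2, -0.0, 0.2]
gripper_width: -0.2
grasp_force: 0.0
```

```bash
python3 chk.py w16.png 0
```

```text
tcp jig [-130.2  -79.5] 199.6 -13.12 F [ 0.6 -0.5 -0.6] w -0.3
block (array([-0.4,  0.6]), array([169.9,  82. ]), 89.88, 47.5, 5893) z [45.7 48.9]
Ctop (array([-1.8, 40.7]), array([44.6, 36. ]), 0.11, 95.8, 2835) z [91.9 97.3]
Rtop (array([ -0.9, -39.5]), array([25.1, 45.1]), 0.1, 99.5, 1531) z [ 95.  101.1]
plate (array([-80.9,   0.1]), array([69.1, 10.4]), 89.73, 86.4, 976) z [83.  87.6]
```

The slide is back out at rest, both parts are seated at the right heights, and the arm is clear of everything.

```bash
python3 -c "
from station import order
print(order.job_done())"
```

```text
the job is handed in; nothing more can be done
None
```

The job is handed in, with no verdict shown: both parts sat in their matching nests, the slide was held about a second at its stop and sprang fully back out, with both parts still seated in the last wrist-camera check.

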